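# Load a slide holder under a spring clip

## Task

Press the long bar of the spring clip down with one fingertip so that its foot rises, and while holding it down push the slide holder along its channel with the other finger, beneath the foot, until it is fully home against the end stop. Keep the bar pressed until the holder is home, then let go so that the foot clamps the holder, and withdraw. Only touch and push: do not grasp or lift the holder, and leave the glassware standing round the stage where it is.

Things in the scene. Friction and masses are not known exactly. Their poses are not given: they have to be found in the camera images.
- stage: Aluminium clip stage fixed to the bench: a plate 14 mm high over x -87..+58, y -40..+84 mm. Origin on the bench top under the centre line of the holder's channel. x is the direction in which the holder is pushed (towards the end stop), y is towards the clip's press bar, z up. In all entries 'stage x, y' are mm in this frame, 'z' is height above the bench.
- channel (a point): Mid-length of the holder's channel, on the plate's top (z 14 mm). The channel runs along stage x, 43 mm wide between two steel rails (stage y 21.5..26.5 mm each side, top z 24 mm), whose lips reach inwards to 17 mm either side of the centre line over the holder's edges and loosely keep it from rising.
- end_stop (a point): Point on the face of the end stop that faces the holder, on the channel's centre line, stage x = +44 mm, z 19 mm. The stop is a steel bar across the channel, its top at z 24 mm.
- hinge_pin (a point): Mid-length of the clip's hinge pin, which lies along stage x at y = +34 mm, z 32 mm, between two small brackets at stage x = -80 and +43 mm that reach z 37.5 mm.
- clip (a joint): Spring clip's hinge, rad: 0 = shut, foot blocks the holder's way; 0.4 = fully open, press bar at its lower stop. The holder passes beneath the foot at 0.2 or more; with the holder beneath and the bar let go it reads about 0.14. Pressing the bar down at mid-width takes about 2 N to begin and 5 N to open fully; let go, it springs shut.
- clip_press (a point): Point on top of the clip's press bar, 29 mm outward (+y) of the hinge pin, at stage x = -20; moves with the clip: z about 40 mm shut, 28 mm fully open. The bar is a steel plate over stage x -75..+36, y +36..+76: a fingertip can press anywhere along it and slide along it. Shut it rises outward at 0.2 rad, fully open it falls outward at 0.2 rad.
- clip_foot (a point): Centre of the underside of the clip's foot, which hangs over the channel: 12 mm long, stage x +24..+36, y +3..+14. Shut, its underside is 3 mm above the plate (z 17 mm) and its upright front face blocks the 6 mm thick holder; open, its centre is about 14 mm above the plate.
- holder: Loose grey slide holder, 0.12 kg, in the channel: a plate 48 (x) by 40 (y) by 6 mm with a glass slide let into its top and an upright push tab at its rear (-x) end. Origin at the centre of its underside, axes as the stage's. It starts with its front edge 6 to 20 mm short of the clip's foot; fully home its origin is at stage x = +20 mm, its front edge touching the end stop.
- push_face (a point): Point on the rear face of the holder's push tab, at mid-width, z 34 mm, 24 mm behind the holder's origin: a finger behind it pushes it towards +x of the stage. The tab is 28 mm wide (y), 5 mm thick and reaches from z 14 to 46 mm.
- weigh_bottle: Bystander: glass weighing bottle with knob lid, 37 mm across, 52 mm high, on the bench on the stage's -y side. Origin at the centre of its underside.
- beaker: Bystander: small glass beaker, 46 by 52 mm, 58 mm high, on the bench beyond the end stop. Origin at the centre of its underside.
- petri_dish: Bystander: glass petri dish, 62 mm across, 13 mm high, on the bench on the -y side of the stage. Origin at the centre of its underside.
Not all that is in view belongs to the job. What is shaped like the stage but orange or yellow is not meant.

How it is judged:
By the outcome, as a careful person would: the job done as asked, in the order asked, and still so for the second after the job is handed in, with the robot touching nothing.
It also fails if it takes over 38 s, if anything falls off the work surface, if the arm or the gripper's body presses on something with over 40 N, if the wrist force passes 120 N, or if a joint passes its speed limit or range.

## Robot

A 6-joint arm with a two-finger parallel gripper is mounted at the origin on a cart in front of the work surface, level with it; the furniture and walls round the work are solid. World frame = base frame: x ahead of the robot, y to its left, z up, the work surface at z = 0. Lengths are in mm, angles in degrees, forces in N, time in s.
With the tool pointing down it reaches from about 300 to 850 mm from the base axis. Payload 4.2 kg.
Tool frame: the origin (TCP) lies between the finger pads; the fingertips stand 19 mm ahead of it and the grasp point (between the pads) is the TCP (env.tips_ahead is the distance from the TCP to the fingertips, in mm); z points along the fingers, y is the direction in which the jaws open and shut (so a half turn about z gives the same grasp; the last joint's range is limited). The gripper opens to 91 mm and grips with 3 to 60 N. Pads are 32 mm wide; open, the fingers measure 118 mm over their backs; the gripper's body (76 mm by 178 mm) begins 60 mm behind the grasp point.
Start: joints at [-71.333, 18.312, 89.639, -0, 72.044, -1.146], TCP at [194.899, -540.976, 232.976] pointing down, gripper open.
Joint ranges: [-177.97, 177.97], [-48.28, 115.42], [12.27, 149.76], [-77.06, 257.06], [2.81, 150.46], [-146.56, 146.56]. Speed limits (degrees/s): [147.25, 147.25, 180, 180, 180, 180].

## Interface

Orientations are given as [roll, pitch, yaw] about the fixed x, y, z axes, in that order (R = Rz(yaw) Ry(pitch) Rx(roll)).
In Python, from workcell import telemetry, viewer, job_done, env gives the robot as it stands. The module is installed in compiled form; this text tells all that it offers.
- The arm moves only by the shell command python3 -m jog 'ROWS' [FORCE]. ROWS is JSON, a list of rows, each a list of 3 entries, a list of its own where there are three numbers: the shift along the tool's x, y, z in cm, then the turn about the tool's z in degrees, then the opening, from 0 (shut) to 1 (fully open). A call has 1 to 10 rows; each row shifts and turns the pose as measured when the row begins, along the tool's axes as they then stand; what a row does not reach is not made up. A row lasts 1/8 s, in which the tool goes at most 62.5 mm and 10.7 degrees, less where a joint would pass 70% of its speed; a pose out of reach is approached as far as the arm can. A call is refused whole if a number of a shift passes 6.25 or a number of a turn 10.7, either way. A call with a gripper value outside its range is refused whole. The fingers move at their own pace and stop on an object; FORCE is the grip in N (left out, the last holds). Time passes only in rows, so rows that do not move let the fingers close. It gives the time, the measured TCP pose, the force and the opening at its end, in the units of the state.
- telemetry.state(): the state, without advancing time (a new reading comes with each control period).
- viewer.grab_frame(name): name is "side" or "top" or "wrist"; returns a dict with "color" (400x640x3 uint8, red, green, blue), "K" (3x3 intrinsics, pixels), "rvec" (rotation vector, rad) and "tvec" (3), from world to camera coordinates, as OpenCV has them. Camera axes: x right, y down, z forward; pixel columns grow to the right and rows downward; lengths in mm; the calibration is good to about 2 mm. A picture is of the moment at which its call begins. There is no depth.
- job_done(): hands the job in, once; it reports no verdict.
The state is a dict: "time_s": time; "qpos": joint angles; "qvel": joint speeds; "effort": joint torques, N m; "ee_pos": TCP position; "ee_rot": TCP orientation; "force": force on the tool from outside, world axes, zero at the start; "torque": the same for the moment, N m; "gripper_width": finger opening in mm.
Only numpy, scipy, OpenCV 4.12 (cv2) and the standard library are available. Lean on these libraries where they do the work, as an engineer would, in place of code of your own. Each camera call takes 0.05 s, during which the arm holds its last target. There are 200 camera calls.

## Working session

There is one attempt and no reset: what is moved stays moved. The work goes in short steps, Python scripts to look and compute and a shell command to move; the robot and the scene stay as the last step left them, time stands still between calls to the robot, and variables do not carry over. Pictures are saved under pics/ and viewed, about 8 in all and at most 12, crops included, and the job is handed in when it is done.

```bash
mkdir -p pics; python3 - <<'E'
from workcell import telemetry, viewer, env
import cv2,pickle
print(telemetry.state()); print(env)
d={}
for n in("top","side"):
    f=viewer.grab_frame(n); d[n]=f; cv2.imwrite(f"pics/{n}0.png",f["color"][:,:,::-1]); print(n,f["K"].tolist(),f["rvec"],f["tvec"])
pickle.dump(d,open("f0.pkl","wb"))
E
```

```text
{'time_s': 0.0, 'qpos': array([-7.13342133e+01,  1.83503212e+01,  8.97050255e+01,  3.87469883e-04,
        7.20440667e+01, -1.14836174e+00]), 'qvel': array([ 0.11016587, -0.00265507, -0.13641335,  0.03633966, -0.06004009,
       -0.11746863]), 'effort': array([ 2.09891390e-03, -4.12456870e+01, -2.31972027e+01,  7.26638851e-02,
        4.57082014e-02, -1.55248918e-04]), 'ee_pos': array([ 194.73870435, -540.52542478,  232.1428403 ]), 'ee_rot': array([-1.79900614e+02, -2.36069403e-03,  1.98140267e+01]), 'force': array([-0.47719751,  0.48319084, -0.96656159]), 'torque': array([-0.01167639, -0.0118909 , -0.03865985]), 'gripper_width': 91.13823261794683}
<Robot object at 0x7fe88d003a10>
top [[375.14289991704646, 0.0, 319.5798162227525], [0.0, 375.14289991704646, 198.53060095526473], [0.0, 0.0, 1.0]] [ 2.15384973 -2.2066908   0.10393478] [-461.48280651  566.21803735  867.06904119]
side [[370.6414440349004, 0.0, 313.10220954261774], [0.0, 370.6414440349004, 195.6751949305971], [0.0, 0.0, 1.0]] [ 0.27397216 -2.65309965  1.46744755] [433.93318547 357.26303109 572.56622266]
```

View pics/top0.png

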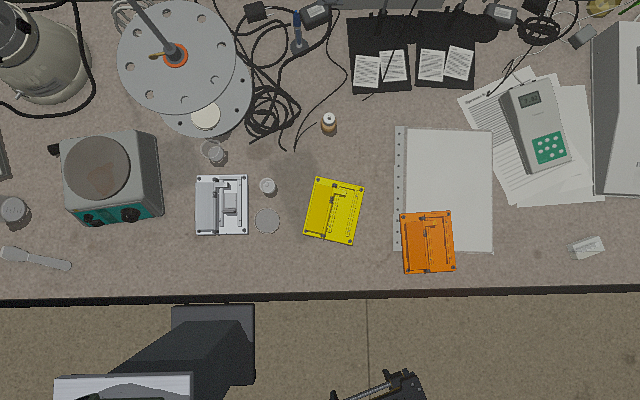

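View pics/side0.png

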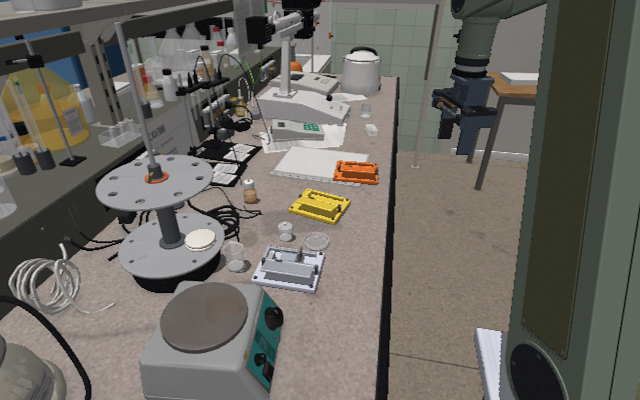

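```bash
python3 - <<'E'
import cv2
im=cv2.imread("pics/top0.png")[135:245,180:290]; cv2.imwrite("pics/c.png",cv2.resize(im,(594,594),interpolation=cv2.INTER_CUBIC))
im=cv2.imread("pics/side0.png")[225:305,220:340]; cv2.imwrite("pics/cs.png",cv2.resize(im,(720,480),interpolation=cv2.INTER_CUBIC))
E
```

```text
(no output)
```

View pics/c.png

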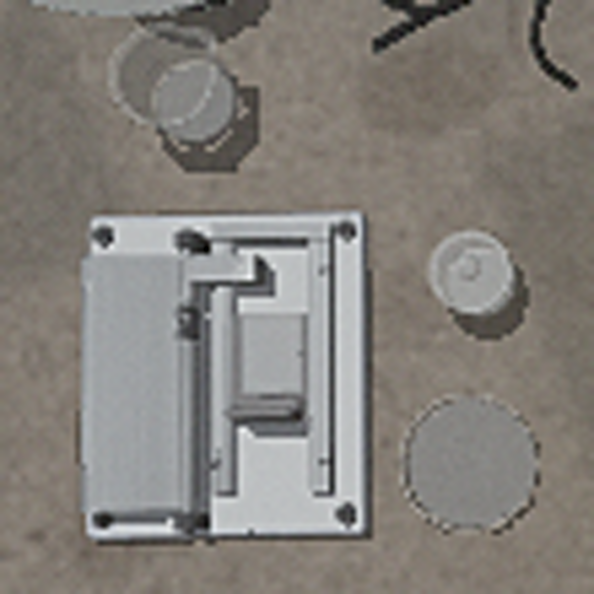

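```bash
cat > h.py <<'E'
import numpy as np,cv2,pickle
def ray(f,uv,z):
    R=cv2.Rodrigues(np.array(f["rvec"],float))[0];t=np.array(f["tvec"],float).ravel();K=np.array(f["K"])
    d=R.T@np.linalg.inv(K)@np.array([uv[0],uv[1],1.]);c=-R.T@t
    return (c+d*(z-c[2])/d[2])[:2]
def proj(f,p): return cv2.projectPoints(np.array(p,float).reshape(-1,3),np.array(f["rvec"],float),np.array(f["tvec"],float),np.array(f["K"]),None)[0].reshape(-1,2)
def fit(S,W):
    S=np.array(S,float);W=np.array(W);s=S-S.mean(0);w=W-W.mean(0)
    a=np.arctan2((s[:,0]*w[:,1]-s[:,1]*w[:,0]).sum(),(s*w).sum())
    R=np.array([[np.cos(a),-np.sin(a)],[np.sin(a),np.cos(a)]]);o=W.mean(0)-R@S.mean(0)
    return a,R,o,(S@R.T+o-W)
E
python3 - <<'E'
from h import *
f=pickle.load(open("f0.pkl","rb"))["top"]
g=lambda u,v:((u+.5)/5.4-.5+180,(v+.5)/5.4-.5+135)
S=[(58,84),(58,-40),(-87,-40),(-87,84)]
W=[ray(f,g(*p),14) for p in[(93,216),(364,213),(370,537),(85,540)]]
a,R,o,e=fit(S,W);print(np.degrees(a),o,e.round(1).tolist())
st=lambda u,v,z:((ray(f,g(u,v),z)-o)@R).round(1)
print("tab top rear",st(268,418,46),"front edge",st(273,315,20),"stop",st(268,243,24))
print("bottle",st(472,275,50),"petri",st(472,465,6),"beaker",st(195,100,0),st(165,75,58))
s=pickle.load(open("f0.pkl","rb"))["side"]
print(proj(s,[[*(R@np.array(p)+o),14] for p in S]))
E
```

```text
-0.4801573470488811 [ 562.43212503 -261.7228764 ] [[-0.1, 1.0], [0.3, -1.6], [0.3, 1.2], [-0.5, -0.7]]
tab top rear [-35.6  -3.3] front edge [11.6  0.7] stop [43.3  2.2]
bottle [ 24.4 -91.6] petri [-55.9 -85.4] beaker [113.3  41.5] [111.9  38.8]
[[250.69421803 279.18095649]
 [268.18907216 243.9970886 ]
 [325.50705567 252.22696893]
 [314.85912882 289.62155803]]
```

View pics/cs.png

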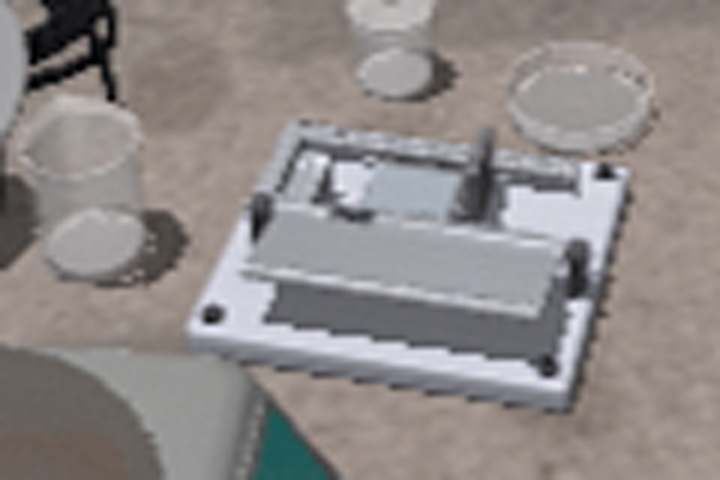

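```bash
python3 -m jog '[[[0,0,0],10.1,0.55],[[0,0,0],10.1,0.55],[[3.8,-3.8,0],0,0.55],[[3.8,-3.8,0],0,0.55],[[3.8,-3.8,0],0,0.55],[[3.8,-3.8,0],0,0.55],[[3.8,-3.8,0],0,0.55],[[3.8,-3.8,0],0,0.55],[[3,-3,0],0,0.55],[[0,0,0],0,0.55]]'
```

```text
time_s: 1.35
ee_pos: [464.2, -279.4, 228.0]
ee_rot: [-179.6, 0.3, -1.3]
force: [-0.0, -1.0, 0.2]
gripper_width: 50.4
```

```bash
python3 -m jog '[[[3.5,-5,0],-0.8,0.55],[[0,0,4.5],0,0.55],[[0,0,4.5],0,0.55],[[0,0,3],0,0.55],[[0,0,0],0,0.55]]'; python3 - <<'E'
from h import *
from workcell import viewer,telemetry
s=telemetry.state();print(s["ee_pos"],s["ee_rot"],s["force"])
t=viewer.grab_frame("top");w=viewer.grab_frame("wrist");sd=viewer.grab_frame("side")
pickle.dump({"top":t,"wrist":w,"side":sd},open("f1.pkl","wb"))
a=cv2.resize(sd["color"][190:320,200:350],(450,390),interpolation=cv2.INTER_CUBIC)
b=cv2.resize(w["color"],(640,400))
c=np.zeros((400,800,3),np.uint8); c[:390,:350]=a[:,60:410]; c[:281,350:]=cv2.resize(w["color"],(450,281))
cv2.imwrite("pics/m1.png",c[:,:,::-1])
E
```

```text
time_s: 1.98
ee_pos: [497.7, -232.5, 104.8]
ee_rot: [-179.7, 0.4, -0.5]
force: [0.5, 0.5, -0.3]
gripper_width: 50.0
[ 497.69392929 -232.52011819  104.80052769] [-179.72895692    0.35757684   -0.53639324] [ 0.48924308  0.46544639 -0.29387673]
```

View pics/m1.png

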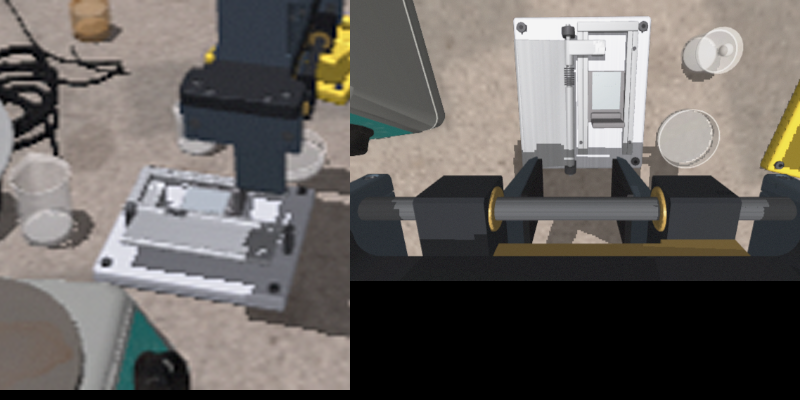

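```bash
python3 - <<'E'
from h import *
w=pickle.load(open("f1.pkl","rb"))["wrist"]
cv2.imwrite("pics/w1.png",cv2.resize(w["color"][10:250,220:440,::-1],None,fx=2.5,fy=2.5,interpolation=cv2.INTER_CUBIC))
E
```

```text
(no output)
```

View pics/w1.png

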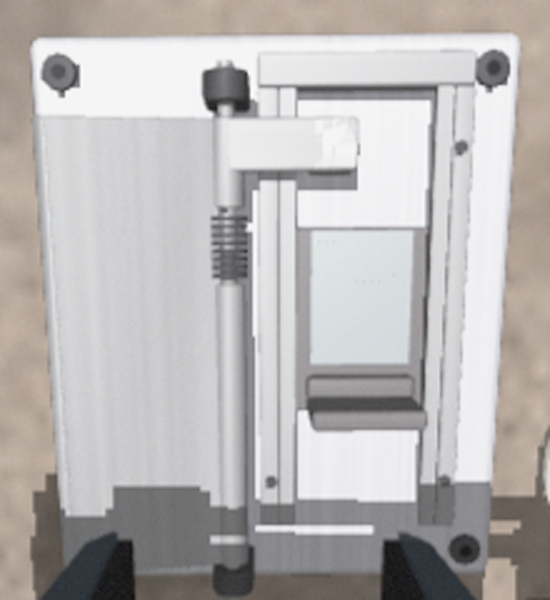

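```bash
python3 - <<'E'
from h import *
w=pickle.load(open("f1.pkl","rb"))["wrist"]
R=cv2.Rodrigues(np.array(w["rvec"]))[0];print("cam",-R.T@np.array(w["tvec"]).ravel(), "axis",R[2])
g=lambda u,v:((u+.5)/2.5-.5+220,(v+.5)/2.5-.5+10)
a=np.radians(-.5);Q=np.array([[np.cos(a),-np.sin(a)],[np.sin(a),np.cos(a)]]);o=np.array([562.4,-261.7])
st=lambda u,v,z:((ray(w,g(u,v),z)-o)@Q).round(1)
for n,u,v,z in[("corner 58,84",33,40,14),("corner 58,-40",518,37,14),("stop L x44",297,88,24),("stop R x44",435,92,24),("rail y26.5 outer L",260,300,24),("rail lip L 17",296,300,24),("lip R -17",430,300,24),("bar x36 y76",43,116,43),("pin y34",230,350,35),
 ("tab r 428@46",367,428,46),("tab l",308,415,46),("tab rt",425,415,46),("tab 398@46",367,398,46),("tab bottom@20",367,375,20),("holder front",362,228,20)]: print(n,st(u,v,z))
import sys
tipc=[[497.7+dx,-232.5+dy,85.8] for dx in(16,-16) for dy in(25,-25)]
print((proj(w,tipc)-[220,10])*2.5)
E
```

```text
cam [ 575.03833106 -234.56181122  258.0393603 ] axis [-0.27048565  0.00581926 -0.96270642]
corner 58,84 [58.6 84.1]
corner 58,-40 [ 59.1 -36.7]
stop L x44 [46.  18.5]
stop R x44 [ 45.1 -15. ]
rail y26.5 outer L [-4.4 27.4]
rail lip L 17 [-4.4 18.2]
lip R -17 [ -4.4 -16.3]
bar x36 y76 [37.5 76.1]
pin y34 [-15.8  34.9]
tab r 428@46 [-33.3   1.5]
tab l [-30.1  15.8]
tab rt [-30.1 -12.4]
tab 398@46 [-25.9   1.7]
tab bottom@20 [-24.4  -1.2]
holder front [13.4  1.3]
[[130.23336751 544.33740157]
 [374.92557635 542.44290148]
 [137.37200581 685.36266646]
 [370.98226869 683.76896411]]
```

```bash
python3 -m jog '[[[0.3,-0.4,2],0,0.55],[[0,0,1.5],0,0.55],[[0,0,0],0,0.55]]';python3 -m jog '[[[0,0,0.7],0,0.55],[[0,0,0.5],0,0.55],[[0,0,0],0,0.55]]'
```

```text
time_s: 2.5
ee_pos: [506.2, -231.8, 77.1]
ee_rot: [179.8, -0.6, -0.6]
force: [-0.5, 0.2, 0.6]
gripper_width: 50.1
time_s: 2.88
ee_pos: [507.3, -232.6, 65.9]
ee_rot: [179.7, -0.7, -0.6]
force: [-0.1, 0.9, -0.6]
gripper_width: 50.3
```

```bash
python3 -m jog '[[[-0.6,-0.4,0],0,0.55],[[0,0,0],0,0.55],[[0,0,0],0,0.55]]'
```

```text
time_s: 3.25
ee_pos: [500.9, -228.2, 66.3]
ee_rot: [179.7, -0.8, -0.6]
force: [0.5, 0.3, -0.9]
gripper_width: 50.0
```

Well placed; press down in small steps.

```bash
python3 -m jog '[[[0,0,0.5],0,0.55],[[0,0,0.4],0,0.55],[[0,0,0],0,0.55]]';python3 -m jog '[[[0,0,0.4],0,0.55],[[0,0,0.2],0,0.55],[[0,0,0],0,0.55]]'
```

```text
time_s: 3.62
ee_pos: [501.3, -228.1, 57.0]
ee_rot: [179.7, -0.8, -0.6]
force: [0.4, 0.7, 3.5]
gripper_width: 50.0
time_s: 4.0
ee_pos: [501.5, -227.8, 51.2]
ee_rot: [179.8, -0.8, -0.6]
force: [-0.7, 1.8, 3.4]
gripper_width: 50.1
```

```bash
python3 -m jog '[[[0,0,0.1],0,0.55],[[0,0,0],0,0.55]]'; python3 - <<'E'
from h import *
from workcell import viewer
w=viewer.grab_frame("wrist");sd=viewer.grab_frame("side")
c=np.zeros((520,800,3),np.uint8)
c[:390,:390]=cv2.resize(sd["color"][190:320,225:355],(390,390),interpolation=cv2.INTER_CUBIC)
c[:520,390:800]=cv2.resize(w["color"][20:280,220:425],(410,520),interpolation=cv2.INTER_CUBIC)
cv2.imwrite("pics/m2.png",c[:,:,::-1])
E
```

```text
time_s: 4.25
ee_pos: [501.5, -227.9, 50.5]
ee_rot: [179.8, -0.8, -0.6]
force: [-0.3, 0.7, 5.1]
gripper_width: 50.3
```

View pics/m2.png

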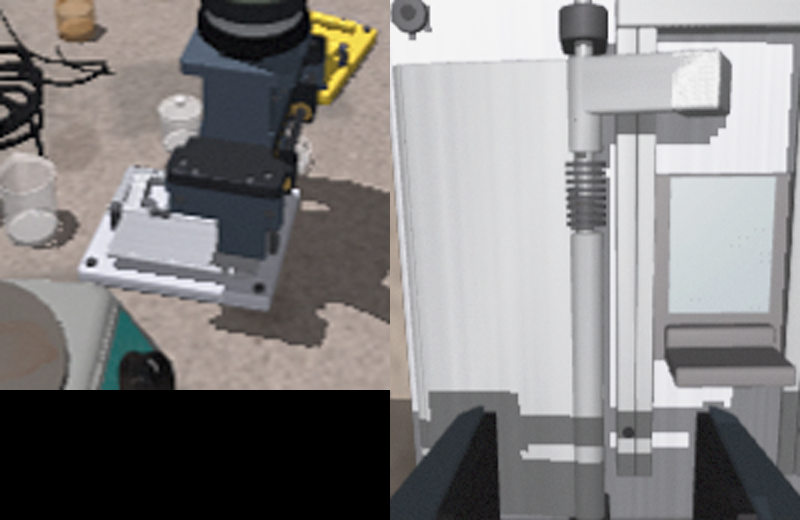

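```bash
python3 -m jog '[[[0.4,0,0],0,0.55],[[0.4,0,0],0,0.55],[[0.4,0,0],0,0.55],[[0.4,0,0],0,0.55]]';python3 -m jog '[[[0.3,0,0],0,0.55],[[0.3,0,0],0,0.55],[[0,0,0],0,0.55]]'
```

```text
time_s: 4.85
ee_pos: [514.5, -227.5, 49.8]
ee_rot: [179.9, -0.3, -0.5]
force: [-5.6, 0.5, 5.9]
gripper_width: 50.1
time_s: 5.22
ee_pos: [519.2, -227.3, 49.4]
ee_rot: [179.9, 0.0, -0.5]
force: [-2.7, 1.3, 5.0]
gripper_width: 49.8
```

```bash
python3 -m jog '[[[0.4,0,0],0,0.55],[[0.4,0,0],0,0.55],[[0.4,0,0],0,0.55],[[0.4,0,0],0,0.55]]';python3 -m jog '[[[0.3,0,0],0,0.55],[[0.3,0,0],0,0.55],[[0.2,0,0],0,0.55]]'
```

```text
time_s: 5.72
ee_pos: [532.0, -226.8, 48.8]
ee_rot: [-180.0, 0.6, -0.5]
force: [-5.5, 0.6, 5.3]
gripper_width: 50.0
time_s: 6.1
ee_pos: [537.9, -226.4, 48.3]
ee_rot: [-179.9, 1.0, -0.4]
force: [-5.6, 0.4, 6.9]
gripper_width: 50.6
```

```bash
python3 -m jog '[[[0.3,0.1,0],0,0.55],[[0.2,0,0],0,0.55]]';python3 -m jog '[[[0.2,0,0],0,0.55],[[0.2,0,0],0,0.55]]';python3 -m jog '[[[0.2,0,0],0,0.55],[[0.2,0,0],0,0.55]]'
```

```text
time_s: 6.35
ee_pos: [540.4, -226.7, 48.0]
ee_rot: [-179.8, 1.4, -0.4]
force: [-6.9, -1.5, 8.3]
gripper_width: 50.2
time_s: 6.6
ee_pos: [541.7, -226.6, 48.1]
ee_rot: [-179.7, 1.8, -0.3]
force: [-6.3, -0.6, 8.2]
gripper_width: 50.1
time_s: 6.85
ee_pos: [542.9, -226.4, 48.1]
ee_rot: [-179.7, 2.2, -0.3]
force: [-9.2, -0.3, 10.0]
gripper_width: 50.5
```

```bash
python3 -m jog '[[[0.4,0,-0.05],0,0.55],[[0.4,0,0],0,0.55]]'; python3 - <<'E'
from h import *
from workcell import viewer
w=viewer.grab_frame("wrist");sd=viewer.grab_frame("side");pickle.dump(w,open("w3.pkl","wb"))
cv2.imwrite("pics/w3.png",cv2.resize(w["color"][0:270,220:470],(750,600)and None,fx=2.2,fy=2.2,interpolation=cv2.INTER_CUBIC)[:,:,::-1])
E
```

```text
time_s: 7.1
ee_pos: [543.3, -226.5, 48.4]
ee_rot: [-179.6, 3.3, -0.3]
force: [-13.2, -0.5, 15.3]
gripper_width: 50.2
```

View pics/w3.png

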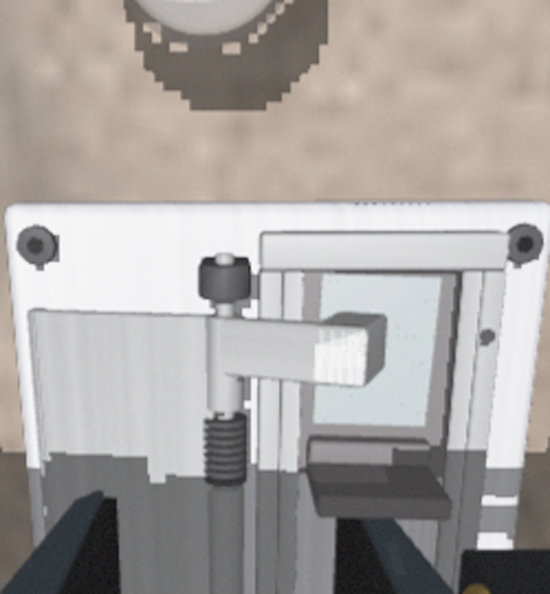

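```bash
python3 -m jog '[[[0,0,-0.15],0,0.55]]'; python3 -m jog '[[[0.3,0,0],0,0.55],[[0.3,0,0],0,0.55]]'; python3 -m jog '[[[0.5,0,-0.05],0,0.55],[[0.5,0,-0.05],0,0.55]]'
```

```text
time_s: 7.32
ee_pos: [543.1, -226.4, 49.9]
ee_rot: [-179.6, 3.3, -0.3]
force: [-0.6, 1.5, 4.3]
gripper_width: 50.3
time_s: 7.58
ee_pos: [543.6, -226.4, 49.9]
ee_rot: [-179.5, 4.1, -0.3]
force: [-11.1, 0.2, 12.5]
gripper_width: 50.1
time_s: 7.82
ee_pos: [544.1, -226.5, 50.4]
ee_rot: [-179.4, 5.4, -0.4]
force: [-15.1, -1.3, 12.9]
gripper_width: 49.9
```

```bash
python3 -m jog '[[[-0.3,0,0],0,0.55],[[-0.3,0,0],0,0.55],[[-0.2,0,-0.4],0,0.55],[[-0.2,0,-0.6],0,0.55],[[-0.2,0,-1],0,0.55],[[-0.2,0,-1.5],0,0.55],[[-0.5,0,-3],0,0.55],[[-1.5,0,-4],0,0.55],[[-2,0,-4],0,0.55],[[0,0,0],0,0.55]]'; python3 - <<'E'
from h import *
from workcell import viewer
w=viewer.grab_frame("wrist");pickle.dump(w,open("w4.pkl","wb"))
t=viewer.grab_frame("top")["color"]
c=np.zeros((600,800,3),np.uint8);c[:400,:640]=w["color"]
c[:,:600]=cv2.resize(w["color"][0:200,220:420],(600,600),interpolation=cv2.INTER_CUBIC)
c[:240,600:]=cv2.resize(t[130:250,185:285],(200,240))
cv2.imwrite("pics/w4.png",c[:,:,::-1])
E
```

```text
time_s: 9.07
ee_pos: [505.3, -228.6, 207.8]
ee_rot: [-179.6, 4.9, -0.4]
force: [0.4, -0.3, -0.8]
gripper_width: 50.1
```

View pics/w4.png

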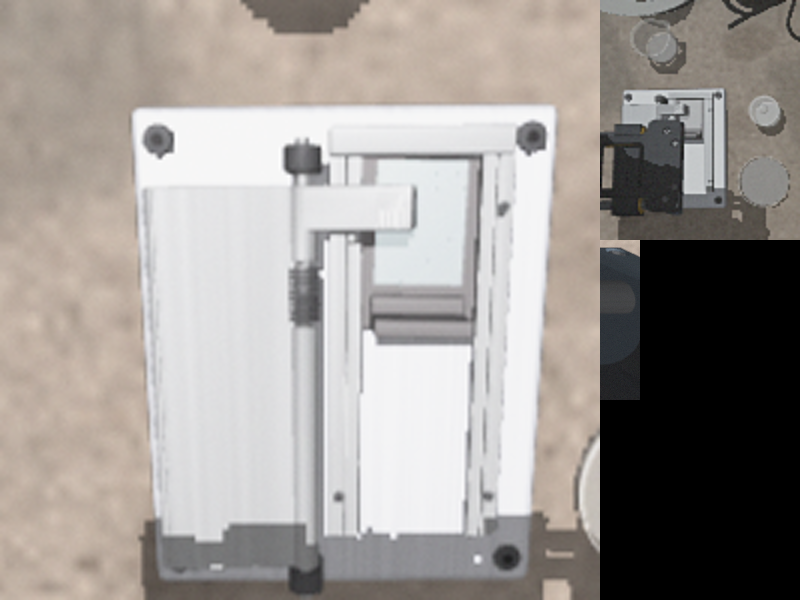

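```bash
python3 - <<'E'
from h import *
w=pickle.load(open("w4.pkl","rb"))
g=lambda u,v:((u+.5)/3-.5+220,(v+.5)/3-.5)
a=np.radians(-.5);Q=np.array([[np.cos(a),-np.sin(a)],[np.sin(a),np.cos(a)]]);o=np.array([563,-261])
st=lambda u,v,z:((ray(w,g(u,v),z)-o)@Q).round(1)
for n,u,v,z in[("corner58",345,108,14),("stop@24",420,154,24),("front@20",420,158,20),("tab rear",424,343,46),("tab front top",424,319,46)]:print(n,st(u,v,z))
for v in range(140,176,3): print(v, w["color"][round(g(425,v)[1]),round(g(425,v)[0])], end=' ')
E
```

```text
corner58 [58.5 22.8]
stop@24 [45.8  1.7]
front@20 [45.   1.3]
tab rear [-3.9  0.7]
tab front top [2.6 1. ]
140 [232 232 234] 143 [231 231 232] 146 [229 230 231] 149 [227 228 229] 152 [210 211 213] 155 [148 149 150] 158 [104 104 104] 161 [192 196 199] 164 [229 233 234] 167 [232 237 237] 170 [232 237 238] 173 [232 236 238]
```

```bash
python3 -c "
from workcell import job_done,telemetry
print(telemetry.state()['force']);print(job_done())"
```

```text
[-0.39070526 -0.402731   -0.95185291]
the job is handed in; nothing more can be done
None
```

I pressed the clip's bar open with one fingertip and pushed the holder under the raised foot with the other finger until it stalled against the end stop. I then backed off a few millimetres, lifted to release the bar, and withdrew. The job was handed in at about 9 s.

**Holder home:** The push stalled at TCP x ≈ 544 mm with about 15 N. After release, the wrist image put the tab's rear face at stage x ≈ -3.9 mm, against a target of -4 mm. Its front edge was level with the stop within about 1 mm, which is as fine as the image resolves.

**Foot:** The last picture shows the foot resting over the holder. I did not measure the clip angle.

**Glassware:** The beaker, bottle and petri dish look to be where they started in the last top view, and the wrist force reads about zero with the arm clear.

**What was off:** The tool tilted to about 5° during the final push. The wrist camera also showed a 1–2 mm offset from my first stage fit, which is within calibration.

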